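Close the gel tank with its lid

TASK

Pick up the gel tank's lid by its bar handle and put it on the tank, the right way round, so that its hood covers the terminals and the lid sits fully down and level on the rim. Lower it into place rather than dropping it, let go, and leave the tank and everything else on the bench where they stand.

Things in the scene. Friction and masses are not known exactly. Their poses are not given: they have to be found in the camera images.
- lid: Loose lid lying right side up on the bench, about 0.25 kg. Grey plate 164 (x) x 114 (y) x 4 mm; thin skirt 14 mm deep below it, flaring from 157 x 107 mm inside at the plate to 165 x 115 mm inside (172 x 122 outside) at its open lower edge. Black hood 70 mm wide on the +x end, out to x = 109 mm. Origin: plate centre, at the height of the skirt's lower edge (bench z = 0). x points to the hood, z up.
- lid_handle (a point): Centre of the lid's black bar handle, 42 mm above the lid's origin. The bar runs along the lid's x: 90 mm long, 16 mm wide (y), 18 mm high (33 to 51 mm above the origin), on two feet near its ends, with a 15 mm gap between it and the plate. Grip it across its 16 mm width.
- lid_hood (a point): Top centre of the lid's hood, 94.5 mm from the lid's origin along its +x.
- tank: Gel tank standing loose on the bench, about 1.3 kg: grey open box 150 (x) x 100 (y) x 60 mm high, walls 5 mm, a low platform inside. Black terminal block 26 x 60 x 26 mm outside its +x end, top 38 mm above the bench. Origin: centre of the box's underside; x points to the terminals, z up. With the lid fully on, the lid's origin is 46 mm straight above the tank's and their x axes point the same way.
- tank_terminals (a point): Midway between the tops of the two short brass terminals on the tank's terminal block, 93 mm from the tank's origin along its +x and 44 mm above the bench.
- bottle: Bystander: amber bottle, 52 mm diameter, 115 mm tall, the tallest thing in reach, standing about midway between tank and lid. Origin: centre of its underside.
- dishes: Bystander: stack of three round culture dishes, 62 mm diameter, 45 mm tall, also between tank and lid, farther from the robot. Origin: centre of its underside.
- tube_rack: Bystander: white tube rack with capped tubes, 55 x 160 x 74 mm, at the back. Origin: centre of its underside.
- tip_box: Bystander: box of pipette tips, 85 x 122 x 55 mm, at the back. Origin: centre of its underside.
- pipette: Bystander: pipette lying on the bench at the left, 248 mm long, 24 mm high. Its x runs from the plunger (-138 mm) to the tip (+110 mm). Origin: on the bench under its axis.
- timer: Bystander: flat white timer, 65 x 65 x 22 mm, at the right. Origin: centre of its underside.
- jar: Bystander: white jar, 72 mm diameter, 85 mm tall, at the right. Origin: centre of its underside.
There are look-alikes about, which are no part of the job. What is shaped like the lid but green is not meant.

How it is judged:
On the way:
1. the lid, still held by the fingers, is lowered over the tank until its skirt is at the rim (lid origin within 15 mm in the tank's x and y, less than 16 mm above its seat) (x of lid in the frame of tank between -0.015 and 0.015 m and y of lid in the frame of tank between -0.015 and 0.015 m and z of lid in the frame of tank between 0.04 and 0.062 m and contact force between the fingers and lid above 0.3 N), for 0.05 s.
At the end, for the whole second after the job is handed in: The lid sits on the tank: centred within 6 mm in the tank's x and y, turned within 0.09 rad, hood over the terminals' end, fully down (lid origin 43 to 48.5 mm above the tank's), level within 0.035 rad, at rest; the tank is upright and within 30 mm of where it stood (x of lid in the frame of tank between -0.006 and 0.006 m and y of lid in the frame of tank between -0.006 and 0.006 m and z of lid in the frame of tank between 0.043 and 0.0485 m and angle between the x axis of lid and the x axis of tank, either way round below 0.09 rad and x of lid_hood in the frame of tank above 0.08 m and angle between each of lid, tank's own z axis and vertical below 0.035 rad and linear speed of lid below 0.01 m/s and angular speed of lid below 0.05 rad/s and distance of tank from where it was at the start of the episode below 0.03 m); the robot touches nothing.
It fails at once if the tank is moved more than 30 mm (distance of tank from where it was at the start of the episode above 0.03 m).
It fails at once if a bystander is moved more than 30 mm (distance of any of bottle, dishes, tube_rack, tip_box, pipette, timer, jar from where it was at the start of the episode above 0.03 m).
It also fails if it takes over 43 s, if anything falls off the work surface, if the arm or the gripper's body presses on something with over 40 N, if the wrist force passes 120 N, or if a joint passes its speed limit or range.

ROBOT

A 7-joint arm with a two-finger parallel gripper is mounted at the origin on the work surface. World frame = base frame: x ahead of the robot, y to its left, z up, the work surface at z = 0. Lengths are in m, angles in rad, forces in N, time in s.
With the tool pointing down it reaches from about 0.4 to 0.925 m from the base axis. Payload 5.6 kg.
Tool frame: the origin (TCP) lies midway between the tips of the shut fingers; the grasp point (between the pads) lies 19 mm behind it; z points along the fingers, y is the line along which they close (so a half turn about z gives the same grasp; the last joint's range is limited). The gripper opens to 85 mm and grips with 20 to 120 N. Pads are 22 mm wide; open, the fingers measure 114 mm over their backs; the gripper's body (76 mm by 85 mm) begins 54 mm behind the grasp point. The pads swing forward as they close: fully open they stand 13 mm farther back than shut.
Start: joints at [1.289, 0.468, -0.012, 1.603, 0.006, 1.071, -0.056], TCP at [0.154, -0.632, 0.231] pointing down, gripper open.
Joint ranges: [-2.53, 2.53], [-0.31, 2.02], [-1.57, 1.55], [0.28, 2.44], [-1.29, 4.43], [0.15, 1.84], [-2.92, 2.92]. Speed limits (rad/s): [2.57, 2.57, 3.14, 3.14, 3.14, 3.14, 3.14].

INTERFACE

Orientations are given as a unit quaternion [w, x, y, z].
In Python, from plant import manip gives the robot as it stands.
- The arm moves only by the tool apply_moves, never from a script. Its argument "steps" is a list of rows, each a list of 7 numbers: the shift along the tool's x, y, z in cm, then the turn, a rotation vector about the tool's x, y, z in degrees, then the finger opening in cm, from 0 to 8.54. A call has 1 to 5 rows; each row is the pose to reach, as a shift and turn from the pose commanded when the call began, along the tool's axes at that moment; what a row does not reach only later rows make up. A row lasts 1/8 s, in which the tool goes at most 62.5 mm and 10.7 degrees, less where a joint would pass 70% of its speed; a pose out of reach is approached as far as the arm can. A call with a gripper value outside its range is refused whole. The fingers move at their own pace and stop on an object; "grip_force" is the grip in N (left out, the last holds). Time passes only in rows, so rows that repeat a pose let the fingers close. It gives the time, the measured TCP pose, the force, the opening and the grip force at its end, in the units of the state.
- manip.state(): the state, without advancing time (a new reading comes with each control period).
- manip.camera(name): name is "side" or "top"; returns the picture (480x640x3 uint8, blue, green, red); there is no depth.
- manip.camera_info(name): a dict with "fx", "fy", "cx", "cy" (pixels), "rvec" (rotation vector, rad) and "tvec" (3), from world to camera coordinates, as OpenCV has them. Camera axes: x right, y down, z forward; pixel columns grow to the right and rows downward; lengths in m; the calibration is good to about 2 mm. A picture is of the moment at which its call begins. camera_info takes no time and is no camera call.
- manip.hand_in(): hands the job in; it is judged then, once.
Trained networks look in the newest picture that a camera, given by its name, has taken for a name from the list of things; names that differ only in an ending like _2 or _b are one class to them, and where a whole thing is asked for, a point or a joint stands for the part that bears it (a point fixed in the world has none). Each returns a list of dicts, best first, with "confidence" (0 to 1); they miss things now and then, are a little off and sometimes report something else, mostly with a low value. They report only what shows in the picture. A call takes as long as a camera call. They do not tell look-alikes from the thing itself.
- manip.cut_out(name, camera): "pixels" (480x640 bool, what is visible of it) and "pixel" ([row, column] in pixels, amid what is visible of it).
- manip.place_of(name, camera): "pixel" ([row, column] in pixels: a listed point, or the origin of a listed thing).
The state is a dict: "time_s": time; "joint_pos": joint angles; "qd": joint speeds; "tau": joint torques, N m; "tcp_pos": TCP position; "tool_rot": TCP orientation; "wrist_force": force on the tool from outside, world axes, zero at the start; "moment": the same for the moment, N m; "finger_gap": opening from 0.0 (shut) to 1.0 (fully open); "finger_force": force on a finger pad.
Only numpy, scipy, OpenCV 4.12 (cv2) and the standard library are available. Lean on these libraries where they do the work, as an engineer would, in place of code of your own. Each camera call takes 0.05 s, during which the arm holds its last target. There are 200 camera calls.

## Working session

There is one attempt and no reset: what is moved stays moved. The work goes in short steps, Python scripts to look and compute and a tool call to move; the robot and the scene stay as the last step left them, time stands still between calls to the robot, and variables do not carry over. Pictures are saved under pics/ and viewed, at most 10 in all, crops included, and the job is handed in when it is done.

Besides the shell and the picture viewer there is one more tool, called after ">>>" as a command line: name --pt "numbers of a row" for each row, then --argument value for the rest. apply_moves: Moves the arm, as the interface text tells. Its arguments: {"type":"object","properties":{"steps":{"type":"array","items":{"type":"array","items":{"type":"number"}}},"grip_force":{"type":"number"}},"required":["steps"]}

```bash
mkdir -p pics; cat > h.py <<'E'
import numpy as np, cv2
from plant import manip
from scipy.spatial.transform import Rotation as R
def cam(n):
    c=manip.camera_info(n); K=np.array([[c['fx'],0,c['cx']],[0,c['fy'],c['cy']],[0,0,1.]])
    return K,R.from_rotvec(np.ravel(c['rvec'])).as_matrix(),np.ravel(c['tvec'])
def ray(n,px,z):
    K,M,t=cam(n); d=M.T@np.linalg.inv(K)@np.array([px[1],px[0],1.]); o=-M.T@t
    return o+d*(z-o[2])/d[2]
def proj(n,p):
    K,M,t=cam(n); q=K@(M@np.asarray(p)+t); return q[:2]/q[2]
E
python3 - <<'E'
from h import *
np.set_printoptions(precision=4,suppress=True)
for n in('top','side'):
    cv2.imwrite(f'pics/{n}0.png',manip.camera(n))
    K,M,t=cam(n);print(n,-M.T@t, M[2])
    for name,z in(('lid',0),('lid_handle',.042),('lid_hood',.05),('tank',0),('tank_terminals',.044),('bottle',0),('dishes',0)):
        for d in manip.place_of(name,n): print(name,np.round(d['pixel']),round(d['confidence'],2),ray(n,d['pixel'],z))
s=manip.state();print(s['tcp_pos'],R.from_quat(np.roll(s['tool_rot'],-1)).as_matrix(),s['time_s'])
E
```

```text
top [ 0.3417 -0.0122  1.2395] [ 0.1519  0.0032 -0.9884]
lid [326. 210.] 0.89 [0.3383 0.2936 0.    ]
lid [244. 252.] 0.7 [0.5532 0.181  0.    ]
lid [204. 438.] 0.51 [ 0.6471 -0.3199  0.    ]
lid [166. 300.] 0.35 [0.7654 0.05   0.    ]
lid_handle [337. 421.] 0.67 [ 0.2968 -0.2444  0.042 ]
lid_handle [238. 246.] 0.63 [0.5612 0.1903 0.042 ]
lid_handle [248. 485.] 0.62 [ 0.5152 -0.4223  0.042 ]
lid_handle [322. 213.] 0.59 [0.3481 0.276  0.042 ]
lid_hood [302. 405.] 0.96 [ 0.3852 -0.2071  0.05  ]
lid_hood [320. 247.] 0.94 [0.3507 0.1878 0.05  ]
lid_hood [201. 243.] 0.75 [0.6568 0.196  0.05  ]
tank [237. 416.] 0.94 [ 0.5568 -0.256   0.    ]
tank_terminals [204. 438.] 0.85 [ 0.6355 -0.3087  0.044 ]
tank_terminals [239. 249.] 0.72 [0.5583 0.1825 0.044 ]
bottle [282. 324.] 0.57 [ 0.4444 -0.0068  0.    ]
bottle [235. 243.] 0.55 [0.5771 0.207  0.    ]
dishes [205. 316.] 0.69 [0.6534 0.0082 0.    ]
side [0.4215 0.9644 0.894 ] [ 0.0864 -0.7599 -0.6442]
lid [210. 389.] 0.76 [ 0.3014 -0.2661 -0.    ]
lid [314. 287.] 0.66 [0.5713 0.1928 0.    ]
lid [348. 381.] 0.66 [0.3374 0.2793 0.    ]
lid [399. 300.] 0.5 [0.5114 0.4261 0.    ]
lid_handle [300. 288.] 0.94 [0.5668 0.1857 0.042 ]
lid_handle [336. 380.] 0.75 [0.3436 0.2784 0.042 ]
lid_handle [397. 298.] 0.31 [0.5115 0.4477 0.042 ]
lid_hood [309. 370.] 0.95 [0.3656 0.2059 0.05  ]
lid_hood [215. 361.] 0.88 [ 0.3919 -0.1648  0.05  ]
lid_hood [308. 244.] 0.72 [0.6694 0.2255 0.05  ]
tank [209. 310.] 0.76 [ 0.5545 -0.254   0.    ]
tank [304. 286.] 0.71 [0.5786 0.163  0.    ]
tank_terminals [186. 290.] 0.61 [ 0.6264 -0.3172  0.044 ]
bottle [263. 340.] 0.92 [ 0.4454 -0.0026  0.    ]
dishes [259. 265.] 0.67 [ 0.6592 -0.0046  0.    ]
[ 0.1537 -0.6316  0.2313] [[ 0.9716  0.2364 -0.    ]
 [ 0.2364 -0.9716 -0.0001]
 [-0.      0.0001 -1.    ]] 0.8
```

View pics/top0.png

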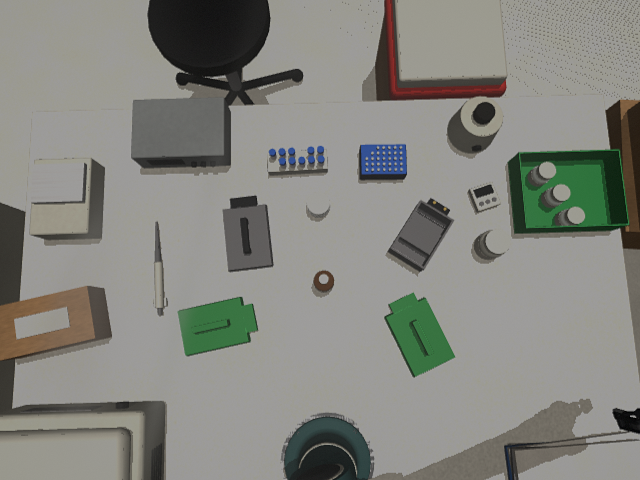

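View pics/side0.png

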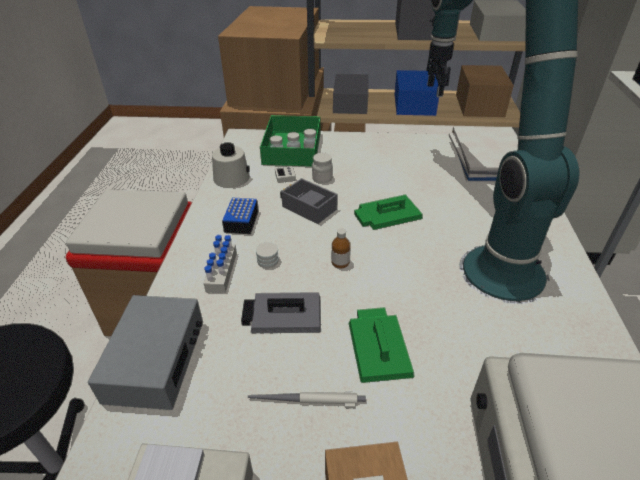

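The top view shows three lid-shaped things: grey with a black hood at (row 238, col 247), green at (326, 215) and green at (335, 420). The grey one is meant, because the description gives a grey plate and excludes green. The tank is at (237, 420) with its terminals up and to the right at (206, 438). I'll fit both poses from the masks and confirm in one enlarged crop.

```bash
cat > fit.py <<'E'
from h import *
from scipy.optimize import minimize
def box(x0,x1,y0,y1,z0,z1): return np.array([[x,y,z] for x in(x0,x1) for y in(y0,y1) for z in(z0,z1)])
W=lambda hx,hy,z:[[a*hx,b*hy,z] for a in(-1,1) for b in(-1,1)]
LID=[np.array(W(.086,.061,0)+W(.082,.057,.018)),box(.08,.109,-.035,.035,.0,.02),box(-.045,.045,-.008,.008,.033,.051)]
TANK=[box(-.075,.075,-.05,.05,0,.06),box(.075,.101,-.03,.03,0,.038)]
def hulls(n,model,p,z=0):
    M=R.from_euler('z',p[2]).as_matrix()
    return [cv2.convexHull(np.array([proj(n,M@q+[p[0],p[1],z]) for q in m],np.float32)) for m in model]
def sil(n,model,p,z=0):
    im=np.zeros((960,1280),np.uint8)
    for h in hulls(n,model,p,z): cv2.fillConvexPoly(im,np.round((h*2+.5)*16).astype(np.int32),1,shift=4)
    return im
def masks(name,xy):
    out={}
    for n in('top','side'):
        manip.camera(n); px=proj(n,[*xy,.03])
        L=[d for d in manip.cut_out(name,n) if np.hypot(d['pixel'][1]-px[0],d['pixel'][0]-px[1])<25]
        if L: out[n]=cv2.resize(L[0]['pixels'].astype(np.uint8),(1280,960),interpolation=cv2.INTER_NEAREST); print(name,n,L[0]['confidence'],out[n].sum()/4)
    return out
def fit(ms,model,p0,z=0):
    def c(p):
        r=0
        for n,m in ms.items():
            s=sil(n,model,p,z); r+=1-(s&m).sum()/(s|m).sum()
        return r
    b=None
    for k in range(3):
        S=np.array([p0]+[np.add(p0,d) for d in np.diag([.01,.01,.12])*(1 if k%2==0 else -1)])
        b=minimize(c,p0,method='Nelder-Mead',options=dict(initial_simplex=S,xatol=1e-5,fatol=1e-5)); p0=b.x
    return b.x,b.fun
E
python3 - <<'E'
from fit import *
a=manip.camera('top')
big=cv2.resize(a[180:290,210:470],None,fx=3,fy=3,interpolation=cv2.INTER_CUBIC)
for name,m,p0,cl in(('lid',LID,[.566,.186,.05],(0,0,255)),('tank',TANK,[.555,-.255,-.55],(255,0,255))):
    ms=masks(name,p0[:2])
    for sub in [ms]+[{k:v} for k,v in ms.items()]:
        p,f=fit(sub,m,p0); print(name,list(sub),p.round(4),round(f,3))
        if sub is ms: P=p
    for h in hulls('top',m,P): cv2.polylines(big,[np.int32((h-[210,180]+.5)*3)],True,cl,1)
cv2.imwrite('pics/crop.png',big)
E
```

```text
lid top 0.84 3019.0
lid side 0.72 3055.0Traceback (most recent call last):
  File "<stdin>", line 7, in <module>
  File "fit.py", line 30, in fit
    b=minimize(c,p0,method='Nelder-Mead',options=dict(initial_simplex=S,xatol=1e-5,fatol=1e-5)); p0=b.x
    res = _minimize_neldermead(fun, x0, args, callback, bounds=bounds,
                               **options)
    fxr = func(xr)
    fx = function(np.copy(x), *(wrapper_args + args))
  File "fit.py", line 25, in c
    s=sil(n,model,p,z); r+=1-(s&m).sum()/(s|m).sum()
  File "fit.py", line 12, in sil
    for h in hulls(n,model,p,z): cv2.fillConvexPoly(im,np.round((h*2+.5)*16).astype(np.int32),1,shift=4)
             ~~~~~^^^^^^^^^^^^^
  File "fit.py", line 9, in hulls
    return [cv2.convexHull(np.array([proj(n,M@q+[p[0],p[1],z]) for q in m],np.float32)) for m in model]
                                     ~~~~^^^^^^^^^^^^^^^^^^^^^
  File "h.py", line 11, in proj
    K,M,t=cam(n); q=K@(M@np.asarray(p)+t); return q[:2]/q[2]
          ~~~^^^
  File "h.py", line 5, in cam
    c=manip.camera_info(n); K=np.array([[c['fx'],0,c['cx']],[0,c['fy'],c['cy']],[0,0,1.]])
ValueError: time passes only in moves, steps and waits
```

Too many `camera_info` calls; I'll cache the result.

```bash
sed -i 's/^def cam/from functools import lru_cache\n@lru_cache\ndef cam/' h.py
cat > crop.py <<'E'
from fit import *
a=manip.camera('top')
big=cv2.resize(a[180:290,210:470],None,fx=3,fy=3,interpolation=cv2.INTER_CUBIC)
for name,m,p0,cl in(('lid',LID,[.566,.186,.05],(0,0,255)),('tank',TANK,[.555,-.255,-.55],(255,0,255))):
    ms=masks(name,p0[:2])
    for sub in [ms]+[{k:v} for k,v in ms.items()]:
        p,f=fit(sub,m,p0); print(name,list(sub),p.round(4),round(f,3))
        if sub is ms: P=p
    for h in hulls('top',m,P): cv2.polylines(big,[np.int32((h-[210,180]+.5)*3)],True,cl,1)
cv2.imwrite('pics/crop.png',big); print(manip.state()['time_s'])
E
python3 crop.py
```

```text
lid top 0.97 3168.0
lid side 0.7 2973.0
lid ['top', 'side'] [0.5704 0.194  0.0945] 0.104
lid ['top'] [0.5687 0.1947 0.1003] 0.035
lid ['side'] [0.5727 0.192  0.078 ] 0.036
tank top 0.65 2689.0
tank side 0.71 1687.0
tank ['top', 'side'] [ 0.5556 -0.2603 -0.5811] 0.105
tank ['top'] [ 0.553  -0.2587 -0.5836] 0.035
tank ['side'] [ 0.5581 -0.2612 -0.6088] 0.04
1.5
```

View pics/crop.png

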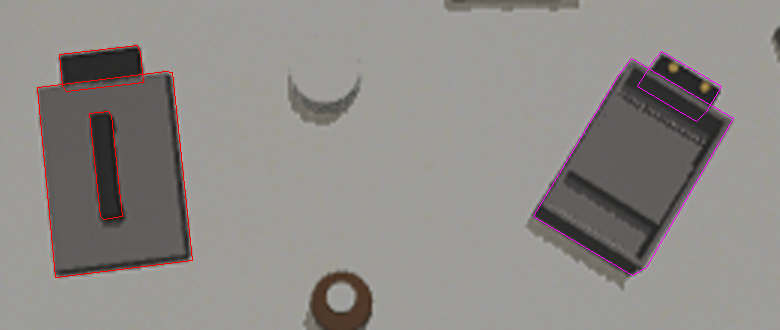

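The crop confirms the grey lid at (0.570, 0.194), yaw 0.095, and the tank at (0.5556, -0.2603), yaw about -0.585. Both outlines match well, with the hood and the terminals on the far (+x) ends. Moving over to the lid now.

>>> apply_moves --pt "5 -3.5 0 0 0 8.2 8.5" --pt "10 -7 0 0 0 8.2 8.5" --pt "15 -10.5 0 0 0 8.2 8.5" --pt "20 -14 0 0 0 8.2 8.5" --pt "25 -17 0 0 0 8.2 8.5"

```text
time_s: 2.12
tcp_pos: [0.3576, -0.4056, 0.2317]
tool_rot: [0.0, 0.999, 0.048, 0.0]
wrist_force: [0.3, -0.3, 0.5]
finger_gap: 0.998
finger_force: 0.0
```

```bash
cat > d.py <<'E'
import sys
from h import *
# world target x y z yaw -> tool shift cm, turn deg
t=list(map(float,sys.argv[1:5])); s=manip.state()
M=R.from_quat(np.roll(s['tool_rot'],-1)); 
c,n=np.cos(t[3]),np.sin(t[3]); T=R.from_matrix([[c,n,0],[n,-c,0],[0,0,-1]])
print((M.inv().apply(np.array(t[:3])-s['tcp_pos'])*100).round(2),(M.inv()*T).as_rotvec(degrees=True).round(2))
print('tcp',np.round(s['tcp_pos'],4),'j',np.round(s['joint_pos'],2),'gap',round(s['finger_gap'],3),'ff',s['finger_force'],'F',np.round(s['wrist_force'],2),'M',np.round(s['moment'],2),'t',s['time_s'])
E
python3 d.py .570 .194 .15 .095
```

```text
[ 26.87 -57.66   8.14] [ 0.04 -0.03  0.04]
tcp [ 0.3576 -0.4056  0.2317] j [ 0.87  0.29 -0.1   1.87  0.04  0.99 -0.72] gap 0.998 ff 0.0 F [ 0.33 -0.34  0.47] M [-0.02 -0.05  0.02] t 2.125
```

>>> apply_moves --pt "2.5 -5.5 0 0 0 0 8.5" --pt "5 -11 0 0 0 0 8.5" --pt "7.5 -16.5 0 0 0 0 8.5" --pt "10 -22 0 0 0 0 8.5" --pt "12.5 -27 0 0 0 0 8.5"

```text
time_s: 2.75
tcp_pos: [0.4556, -0.1246, 0.2317]
tool_rot: [0.0, 0.999, 0.048, 0.0]
wrist_force: [0.3, 0.4, -1.0]
finger_gap: 0.997
finger_force: 0.0
```

>>> apply_moves --pt "2.5 -5.5 1 0 0 0 8.5" --pt "5 -11 3 0 0 0 8.5" --pt "8 -16.5 5 0 0 0 8.5" --pt "11 -22 7 0 0 0 8.5" --pt "13.9 -27 8 0 0 0 8.5"

```text
time_s: 3.38
tcp_pos: [0.5665, 0.1534, 0.151]
tool_rot: [0.0, 0.999, 0.047, -0.0]
wrist_force: [0.1, -0.5, 0.3]
finger_gap: 0.994
finger_force: 0.0
```

```bash
python3 d.py .570 .194 .026 .095
```

```text
[ 0.74 -4.02 12.5 ] [0.04 0.05 0.  ]
tcp [0.5665 0.1534 0.151 ] j [-0.02  0.49 -0.39  1.81  0.23  0.89 -1.99] gap 0.994 ff 0.0 F [ 0.09 -0.45  0.25] M [-0.02 -0.06  0.04] t 3.375
```

>>> apply_moves --pt "0.7 -4 3 0 0 0 8.5" --pt "0.7 -4 6 0 0 0 8.5" --pt "0.7 -4 8 0 0 0 8.5" --pt "0.7 -4 8 0 0 0 8.5"

```text
time_s: 3.88
tcp_pos: [0.5685, 0.1913, 0.0706]
tool_rot: [0.001, 0.999, 0.047, -0.001]
wrist_force: [-0.6, 0.2, 0.5]
finger_gap: 0.994
finger_force: 0.0
```

```bash
python3 d.py .570 .194 .026 .095; python3 -c "
from h import *
a=manip.camera('side');cv2.imwrite('pics/s1.png',cv2.resize(a[210:370,200:400],None,fx=3,fy=3,interpolation=2))"
```

```text
[ 0.19 -0.26  4.46] [ 0.07  0.17 -0.03]
tcp [0.5685 0.1913 0.0706] j [-0.12  0.62 -0.35  1.82  0.3   0.76 -2.1 ] gap 0.994 ff 0.0 F [-0.61  0.24  0.51] M [-0.06 -0.04  0.03] t 3.875
```

View pics/s1.png

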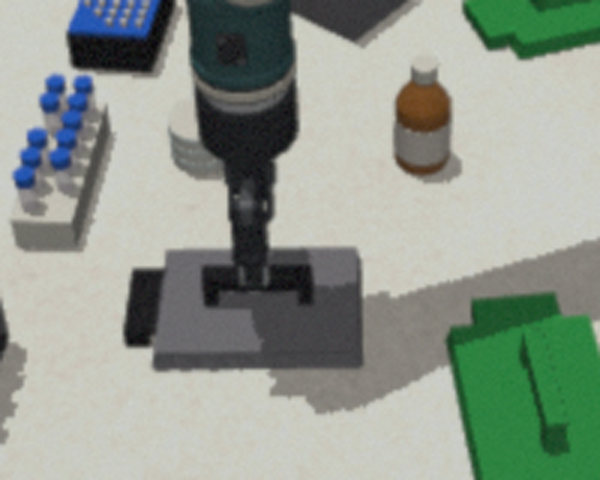

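The grey lid's bar, at crop (258, 280), is right under the fingers, which straddle its middle. Next I descend and grip.

>>> apply_moves --pt "0.1 -0.25 2 0 0 0 8.5" --pt "0.1 -0.25 4 0 0 0 8.5" --pt "0.1 -0.25 4.4 0 0 0 8.5" --pt "0.1 -0.25 4.4 0 0 0 4" --pt "0.1 -0.25 4.4 0 0 0 2.5" --grip_force 60

```text
time_s: 4.55
tcp_pos: [0.5704, 0.1954, 0.0284]
tool_rot: [-0.0, 0.999, 0.048, 0.0]
wrist_force: [1.0, -0.3, 0.2]
finger_gap: 0.602
finger_force: 0.0
```

>>> apply_moves --pt "0 0 0 0 0 0 1" --pt "0 0 0 0 0 0 0.5" --pt "0 0 0 0 0 0 0.5" --pt "0 0 0 0 0 0 0.5" --pt "0 0 0 0 0 0 0.5"

```text
time_s: 5.18
tcp_pos: [0.5704, 0.1952, 0.0286]
tool_rot: [-0.0, 0.999, 0.048, 0.0]
wrist_force: [-0.6, -0.8, 5.8]
finger_gap: 0.175
finger_force: 59.3
```

```bash
python3 d.py .570 .194 .19 .095
```

```text
[ -0.04   0.12 -16.14] [ 0.   -0.05  0.03]
tcp [0.5704 0.1952 0.0286] j [-0.14  0.69 -0.33  1.82  0.33  0.68 -2.13] gap 0.175 ff 59.338284730911255 F [-0.58 -0.8   5.79] M [-0.17  0.16 -0.01] t 5.175
```

>>> apply_moves --pt "0 0 -2 0 0 0 0.5" --pt "0 0 -5 0 0 0 0.5" --pt "0 0 -9 0 0 0 0.5" --pt "0 0 -13 0 0 0 0.5" --pt "0 0 -16 0 0 0 0.5"

```text
time_s: 5.8
tcp_pos: [0.57, 0.1953, 0.1904]
tool_rot: [-0.0, 0.999, 0.048, 0.001]
wrist_force: [0.6, -1.0, -2.3]
finger_gap: 0.173
finger_force: 58.9
```

>>> apply_moves --pt "0 0 0 0 0 0 0.5" --pt "0 0 0 0 0 0 0.5"

```text
time_s: 6.05
tcp_pos: [0.5691, 0.1946, 0.1869]
tool_rot: [0.0, 0.999, 0.048, -0.001]
wrist_force: [0.3, -0.5, -3.5]
finger_gap: 0.173
finger_force: 59.0
```

```bash
python3 d.py .5556 -.2603 .19 -.585; python3 -c "
from h import *
a=manip.camera('side');cv2.imwrite('pics/s2.png',cv2.resize(a[150:350,200:450],None,fx=3,fy=3,interpolation=2))"
```

```text
[-5.69 45.15 -0.26] [ 0.08  0.1  39.  ]
tcp [0.5691 0.1946 0.1869] j [-0.08  0.48 -0.41  1.74  0.22  0.97 -2.04] gap 0.173 ff 58.961663246154785 F [ 0.35 -0.54 -3.52] M [-0.03  0.05  0.  ] t 6.05
```

View pics/s2.png

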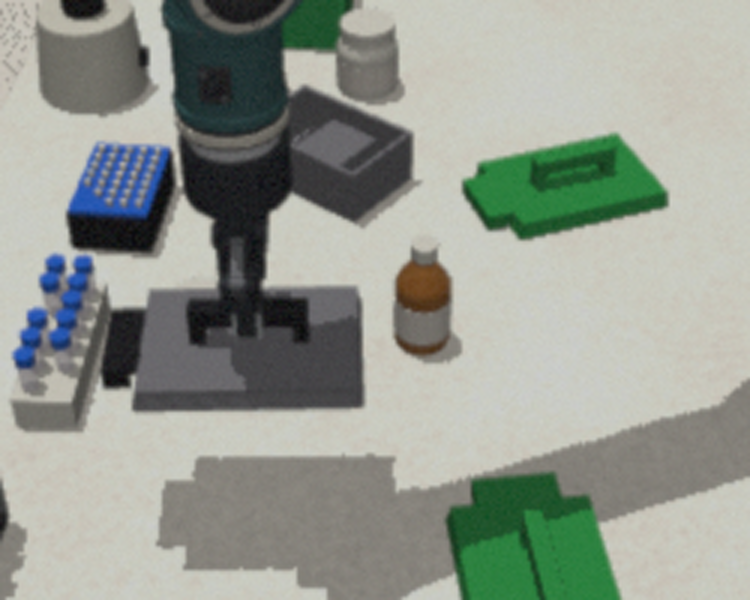

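The lid is held level and well off the bench. Next I carry it over.

>>> apply_moves --pt "-0.5 3.5 0 0 0 0 0.5" --pt "-1 8 0 0 0 0 0.5" --pt "-1.6 13 0 0 0 0 0.5" --pt "-2.3 18 0 0 0 0 0.5" --pt "-2.9 23 0 0 0 0 0.5"

```text
time_s: 6.72
tcp_pos: [0.5619, -0.0381, 0.1863]
tool_rot: [-0.0, 0.999, 0.048, -0.002]
wrist_force: [0.8, -0.5, -3.9]
finger_gap: 0.174
finger_force: 59.0
```

>>> apply_moves --pt "-0.6 5 0 0 0 8 0.5" --pt "-1.2 10 0 0 0 16 0.5" --pt "-1.8 15 0 0 0 24 0.5" --pt "-2.4 19 0 0 0 32 0.5" --pt "-2.8 22 0 0 0 39 0.5"

```text
time_s: 7.35
tcp_pos: [0.5547, -0.2602, 0.1859]
tool_rot: [0.0, 0.957, -0.291, -0.002]
wrist_force: [-0.5, 0.6, -3.3]
finger_gap: 0.172
finger_force: 59.0
```

>>> apply_moves --pt "0 0 0 0 0 0 0.5" --pt "0 0 0 0 0 0 0.5"

```text
time_s: 7.6
tcp_pos: [0.5557, -0.257, 0.1865]
tool_rot: [-0.001, 0.958, -0.288, -0.001]
wrist_force: [1.1, -0.3, -3.3]
finger_gap: 0.174
finger_force: 59.1
```

```bash
python3 d.py .5556 -.2603 .12 -.585
```

```text
[0.19 0.29 6.65] [-0.01  0.17  0.08]
tcp [ 0.5557 -0.257   0.1865] j [ 0.49  0.46 -0.15  1.73  0.08  0.96 -1.84] gap 0.174 ff 59.06942367553711 F [ 1.08 -0.33 -3.27] M [ 0.01 -0.05 -0.01] t 7.6
```

>>> apply_moves --pt "0 0.1 2 0 0 0 0.5" --pt "0 0.1 4 0 0 0 0.5" --pt "0 0.1 6 0 0 0 0.5" --pt "0 0.1 7.7 0 0 0 0.5" --pt "0 0.1 7.7 0 0 0 0.5"

```text
time_s: 8.22
tcp_pos: [0.5547, -0.2582, 0.1091]
tool_rot: [-0.0, 0.958, -0.288, -0.002]
wrist_force: [-0.7, -0.1, -2.1]
finger_gap: 0.175
finger_force: 59.0
```

```bash
python3 d.py .555 -.258 .0746 -.585; cat > chk.py <<'E'
import sys
from fit import *
z=float(sys.argv[1]); ims=[]
Tk=[.5556,-.2603,-.585]
for n,(r,c) in(('top',(180,360)),('side',(160,240))):
    a=manip.camera(n)[r:r+100,c:c+130]; b=cv2.resize(a,None,fx=3,fy=3,interpolation=2)
    for m,zz,cl in((LID[:2],z,(0,0,255)),(TANK,0,(255,0,255))):
        q=[.5530,-.2587,-.584] if n=='top' else [.5581,-.2612,-.59]
        for h in hulls(n,m,q,zz): cv2.polylines(b,[np.int32((h-[c,r]+.5)*3)],True,cl,1)
    ims.append(b)
cv2.imwrite(f'pics/{sys.argv[2]}.png',np.hstack(ims))
E
python3 chk.py .078 k1
```

```text
[ 0.03 -0.04  3.45] [0.03 0.2  0.04]
tcp [ 0.5547 -0.2582  0.1091] j [ 0.48  0.56 -0.14  1.78  0.1   0.81 -1.86] gap 0.175 ff 58.97441625595093 F [-0.71 -0.11 -2.1 ] M [ 0.03 -0.   -0.01] t 8.225
```

View pics/k1.png

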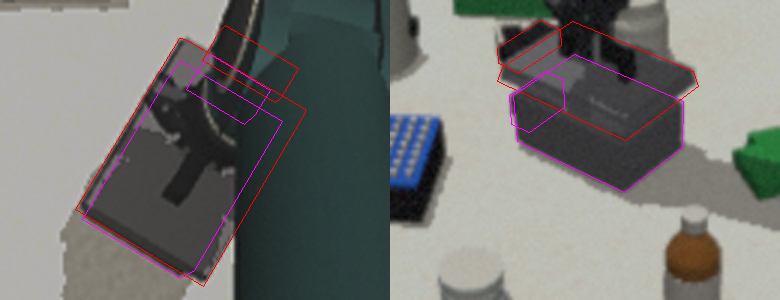

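In both views the lid's edges fall on the red outline predicted for a lid centred over the tank: lower corner near (200, 285) in the top crop, right corner near (695, 80) in the side crop. The hood is on the terminals' end, so I lower it slowly.

>>> apply_moves --pt "0 0 0.8 0 0 0 0.5" --pt "0 0 1.5 0 0 0 0.5" --pt "0 0 2 0 0 0 0.5" --pt "0 0 2.4 0 0 0 0.5" --pt "0 0 2.6 0 0 0 0.5"

```text
time_s: 8.95
tcp_pos: [0.5556, -0.259, 0.0846]
tool_rot: [-0.0, 0.958, -0.288, -0.0]
wrist_force: [0.2, 0.8, -3.4]
finger_gap: 0.178
finger_force: 59.0
```

```bash
python3 d.py .555 -.258 .0746 -.585
```

```text
[-0.11 -0.05  1.  ] [ 0.01  0.02 -0.  ]
tcp [ 0.5556 -0.259   0.0846] j [ 0.48  0.59 -0.13  1.79  0.11  0.77 -1.86] gap 0.178 ff 59.04172897338867 F [ 0.16  0.75 -3.42] M [0.05 0.02 0.03] t 8.95
```

>>> apply_moves --pt "-0.05 0 0.3 0 0 0 0.5" --pt "-0.05 0 0.6 0 0 0 0.5" --pt "-0.05 0 0.8 0 0 0 0.5" --pt "-0.05 0 1.0 0 0 0 0.5" --pt "-0.05 0 1.0 0 0 0 0.5" --grip_force 30

```text
time_s: 9.57
tcp_pos: [0.5552, -0.2587, 0.0748]
tool_rot: [-0.0, 0.958, -0.288, -0.0]
wrist_force: [0.0, -0.0, -2.8]
finger_gap: 0.171
finger_force: 59.0
```

```bash
python3 d.py .555 -.258 .0746 -.585
```

```text
[-0.05 -0.05  0.02] [ 0.01  0.02 -0.01]
tcp [ 0.5552 -0.2587  0.0748] j [ 0.48  0.6  -0.13  1.8   0.11  0.75 -1.86] gap 0.171 ff 59.04098331928253 F [ 0.03 -0.01 -2.84] M [ 0.03 -0.01  0.02] t 9.575
```

Only the lid's weight shows on the wrist, so there is no contact yet. I'll creep down.

>>> apply_moves --pt "0 0 0.1 0 0 0 0.5" --pt "0 0 0.1 0 0 0 0.5" --pt "0 0 0.2 0 0 0 0.5" --pt "0 0 0.2 0 0 0 0.5"

```text
time_s: 10.07
tcp_pos: [0.5554, -0.2589, 0.0742]
tool_rot: [0.0, 0.958, -0.288, 0.0]
wrist_force: [-3.1, 1.1, 7.3]
finger_gap: 0.172
finger_force: 60.4
```

```bash
python3 d.py .555 -.258 .0746 -.585; python3 chk.py .046 k2
```

```text
[-0.08 -0.05 -0.04] [ 0.01 -0.02 -0.01]
tcp [ 0.5554 -0.2589  0.0742] j [ 0.48  0.6  -0.13  1.8   0.11  0.75 -1.86] gap 0.172 ff 60.41409730911255 F [-3.1   1.1   7.26] M [ 0.26  0.64 -0.07] t 10.075
```

View pics/k2.png

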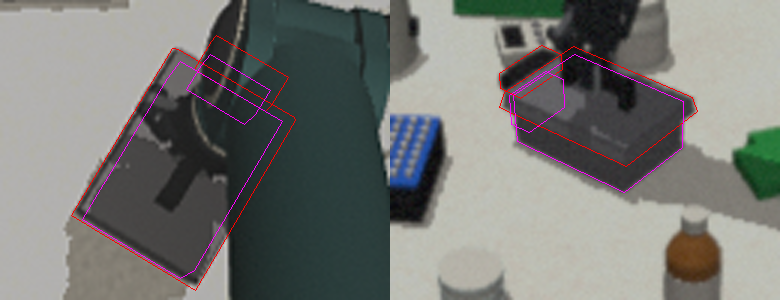

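The wrist reads +7 N at the seat height (lid origin about 45.6 mm) and the lid's outline matches the seated outline in both crops. I'll release and go up.

>>> apply_moves --pt "0 0 -0.05 0 0 0 1.8" --pt "0 0 -0.05 0 0 0 2.5" --pt "0 0 -0.05 0 0 0 4" --pt "0 0 -0.05 0 0 0 5" --pt "0 0 -0.05 0 0 0 5"

```text
time_s: 10.8
tcp_pos: [0.5553, -0.2588, 0.0734]
tool_rot: [-0.0, 0.958, -0.288, -0.0]
wrist_force: [-0.7, -0.8, -0.6]
finger_gap: 0.583
finger_force: 0.0
```

>>> apply_moves --pt "0 0 -1 0 0 0 5" --pt "0 0 -3 0 0 0 5" --pt "0 0 -7 0 0 0 5" --pt "0 0 -12 0 0 0 5" --pt "0 0 -16 0 0 0 5"

```text
time_s: 11.42
tcp_pos: [0.5559, -0.259, 0.2375]
tool_rot: [0.0, 0.958, -0.288, 0.002]
wrist_force: [0.9, -0.2, 0.3]
finger_gap: 0.586
finger_force: 0.0
```

>>> apply_moves --pt "-3 -4 0 0 0 0 5" --pt "-6 -9 0 0 0 0 5" --pt "-8 -14 0 0 0 0 5" --pt "-8 -20 0 0 0 0 5" --pt "-8 -25 0 0 0 0 5"

```text
time_s: 12.05
tcp_pos: [0.6278, -0.0039, 0.2358]
tool_rot: [-0.0, 0.958, -0.288, 0.001]
wrist_force: [0.6, -1.6, 0.6]
finger_gap: 0.588
finger_force: 0.0
```

```bash
python3 d.py .555 -.258 .0746 -.585; python3 chk.py .046 k3; python3 - <<'E'
from fit import *
ms=masks('lid',(.5556,-.2603))
for n in ms: print(fit({n:ms[n]},LID,[.5556,-.2603,-.585],.046))
E
```

```text
[ 7.9  25.25 16.1 ] [-0.1  -0.14  0.06]
tcp [ 0.6278 -0.0039  0.2358] j [ 0.13  0.44 -0.24  1.65  0.12  1.07 -2.3 ] gap 0.588 ff 0.0 F [ 0.62 -1.62  0.57] M [-0.03 -0.06  0.02] t 12.05
lid top 0.86 3510.0
lid side 0.88 1508.0
(array([ 0.55412068, -0.25897795, -0.58996316]), np.float64(0.02567159991583079))
(array([ 0.55733928, -0.2639561 , -0.58506649]), np.float64(0.04997627708366281))
```

View pics/k3.png

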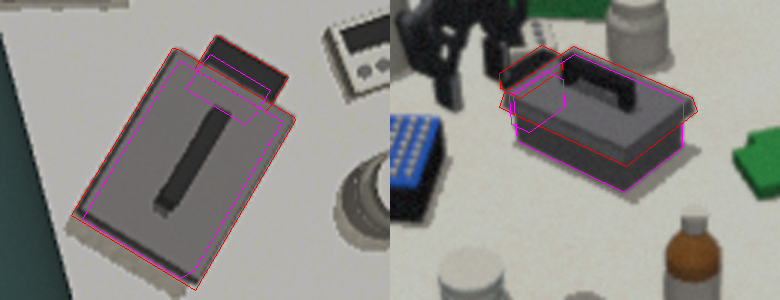

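The top crop shows the lid on the predicted outline, with the hood over the terminals at (250, 70). The side crop shows it seated and level, and the tank has not moved. Handing in.

```bash
python3 -c "
from plant import manip
print(manip.hand_in())"
```

```text
the job is handed in; nothing more can be done
None
```

The lid was lowered onto the tank the right way round and released; the last pictures show it fully down and level with its hood over the terminals, and the job is handed in (no verdict was returned).

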